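Fit the rotor on the bench centrifuge

TASK

Fit the metal rotor onto the spindle of the small bench centrifuge: lift it off the pad, set it over the spindle, turn it under light pressure until the slots of its hub drop over the drive lugs, and press it gently until it is fully home and level. Then let go of it, and leave the bottle, jar, tip box and stacked dishes where they are.

Things in the scene. Friction and masses are not known exactly. Their poses are not given: they have to be found in the camera images.
- rotor: Aluminium centrifuge rotor, about 0.3 kg, standing loose on the pad. Origin: centre of its underside, z up its axis. From the bottom: square hub 36 x 36 mm up to 10 mm; disc 104 mm diameter with eight dark tube pockets, 10 to 32 mm; cap 52 mm diameter up to 36 mm; grey grip bar 44 mm (along the rotor's x) x 18 mm (along its y), from 36 to 64 mm above the origin.
- grip_bar (a point): Middle of the rotor's grip bar, on the rotor's axis 50 mm above its underside; same axes as the rotor.
- hub_mouth (a point): Centre of the rotor's underside (same point and axes as its origin): mouth of a blind square bore, 14.5 mm wide, 32 mm deep. The 10 mm high hub is cut right across by two crossed slots, 8.5 mm wide, along the rotor's x and y: it fits over the spindle's cross of lugs at every 90 degrees of turn.
- centrifuge: White centrifuge housing, fixed to the bench, 190 x 190 mm, base 60 mm high, with an open round chamber on top (inner diameter 144 mm, outer 168 mm, floor 60 mm and rim 80 mm above the bench). Origin: centre of its underside, on the spindle axis; z up. Its yaw says nothing about the angle of the lugs. Rotor and centrifuge must never press on each other with more than 50 N.
- seat (a point): On the spindle axis at the rigid chamber floor, 60 mm above the bench: where the rotor's underside must end. Round the spindle's foot lies a black collar, 44 mm diameter, top 5 mm above this point. It slides down with about 8 N of friction and stays down, so the rotor must be pushed over these last 5 mm until it stops hard on the floor.
- lug_level (a point): On the spindle axis at the tops of the four drive lugs, 8 mm above the seat. Lugs: a steel cross, 28 mm over the tips, each 6 mm wide, at an angle that no reading gives. A misaligned rotor rests here; lined up within about 4 degrees it drops 3 mm onto the collar. The spindle turns with 0.06 N m of drag: loaded with over about 7 N (own weight of 3 N included) it is carried round with the rotor.
- spindle_tip (a point): Tip of the upright steel spindle, on its axis, 28 mm above the seat. Shaft 12 mm diameter up to 6 mm below the tip, then a cone to a 5 mm wide end.
- pad: White square pad, 130 x 130 x 4 mm, fixed to the bench, on which the rotor stands at the start. Origin: centre of its underside.
- bottle: Bystander: glass bottle with a blue cap, 72 mm diameter, 150 mm high. Origin: centre of its underside.
- jar: Bystander: white jar with a green lid, 76 mm diameter, 100 mm high. Origin: centre of its underside.
- tip_box: Bystander: green box with a clear cover, 120 x 85 x 65 mm. Origin: centre of its underside.
- dishes: Bystander: a pair of small lidded culture dishes in one stack, 60 mm diameter, 30 mm high. Origin: centre of its underside.
Mind the look-alikes: they are no part of the job. Leave any brown or purple look-alike of the rotor alone.

How it is judged:
On the way:
1. the rotor is lifted clear of the pad and carried over the spindle (z of rotor in the frame of seat above 0.012 m and horizontal distance between rotor and seat below 0.01 m), for 0.1 s.
At the end, for the whole second after the job is handed in: The rotor sits fully home on the spindle: its underside within 1.5 mm of the chamber floor, within 3 mm of the spindle axis, level within 0.05 rad, at rest and released (z of rotor in the frame of seat below 0.0015 m and horizontal distance between rotor and seat below 0.003 m and angle between rotor's own z axis and vertical below 0.05 rad and linear speed of rotor below 0.02 m/s and angular speed of rotor below 0.2 rad/s); the robot touches nothing.
It fails at once if rotor and centrifuge pressed together with more than 50 N (contact force between rotor and centrifuge above 50 N).
It fails at once if rotor tipped over (angle between rotor's own z axis and vertical above 0.5 rad).
It fails at once if bottle, jar, tip box or stacked dishes moved more than 30 mm (distance of any of bottle, jar, tip_box, dishes from where it was at the start of the episode above 0.03 m).
It also fails if it takes over 64 s, if anything falls off the work surface, if the arm or the gripper's body presses on something with over 40 N, if the wrist force passes 120 N, or if a joint passes its speed limit or range.

ROBOT

A 7-joint arm with a two-finger parallel gripper is mounted at the origin on the work surface. World frame = base frame: x ahead of the robot, y to its left, z up, the work surface at z = 0. Lengths are in m, angles in rad, forces in N, time in s.
With the tool pointing down it reaches from about 0.4 to 0.85 m from the base axis. Payload 10.4 kg.
Tool frame: the origin (TCP) lies at the very end of the fingers, on their centre line; the grasp point (between the pads) lies 19 mm behind it; z points along the fingers, y is the direction in which the jaws open and shut (so a half turn about z gives the same grasp; the last joint's range is limited). The gripper opens to 87 mm and grips with 3 to 60 N. Pads are 19 mm wide; open, the fingers measure 117 mm over their backs; the gripper's body (75 mm by 190 mm) begins 51 mm behind the grasp point.
Start: joints at [1.198, 0.332, -0.065, 1.46, 0.022, 1.35, -0.088], TCP at [0.214, -0.587, 0.223] pointing down, gripper open.
Joint ranges: [-2.6, 2.6], [-0.5, 2.12], [-1.47, 1.34], [0.16, 2.42], [-1.27, 4.41], [0.06, 2.06], [-2.6, 2.6]. Speed limits (rad/s): [2.22, 2.22, 2.79, 2.79, 3.14, 3.14, 3.14].

INTERFACE

Orientations are given as a rotation vector (axis times angle).
In Python, from station import status, vision, ctrl gives the robot as it stands.
- The arm moves only by the shell command python3 -m inch 'ROWS' [FORCE]. ROWS is JSON, a list of rows, each a list of 3 entries, a list of its own where there are three numbers: the shift along the tool's x, y, z in mm, then the turn about the tool's z in degrees, then the opening in per cent of the stroke, from 0 (shut) to 100 (fully open). In form: [[[tx, ty, tz], yaw, grip], ...]. A call has 1 to 8 rows; each row is the pose to reach, as a shift and turn from the pose measured when the call began, along the tool's axes at that moment; what a row does not reach only later rows make up. A row lasts 1/10 s, in which the tool goes at most 50 mm and 8.59 degrees, less where a joint would pass 70% of its speed; a pose out of reach is approached as far as the arm can. A call with a gripper value outside its range is refused whole. The fingers move at their own pace and stop on an object; FORCE is the grip in N (left out, the last holds). Time passes only in rows, so rows that repeat a pose let the fingers close. It gives the time, the measured TCP pose, the force and the opening at its end, in the units of the state.
- status.state(): the state, without advancing time (a new reading comes with each control period).
- vision.camera(name): name is "scene" or "top" or "wrist"; returns the picture (480x640x3 uint8, red, green, blue); there is no depth.
- vision.camera_info(name): a dict with "fx", "fy", "cx", "cy" (pixels), "R" (3x3) and "t" (3): a world point X has camera coordinates R X + t. Camera axes: x right, y down, z forward; pixel columns grow to the right and rows downward; lengths in m; the calibration is good to about 2 mm. The wrist camera is an equidistant fisheye: a pixel r from the principal point sees the ray r / f radians off the axis. A picture is of the moment at which its call begins: read the wrist's pose just before it. camera_info takes no time and is no camera call; for the wrist camera it gives the pose at the moment of the call.
- ctrl.close_job(): hands the job in, once; it reports no verdict.
Trained networks look in the newest picture that a camera, given by its name, has taken for a name from the list of things; names that differ only in an ending like _2 or _b are one class to them, and where a whole thing is asked for, a point or a joint stands for the part that bears it (a point fixed in the world has none). Each returns a list of dicts, best first, with "confidence" (0 to 1); they miss things now and then, are a little off and sometimes report something else, mostly with a low value. They report only what shows in the picture. A call takes as long as a camera call. They do not tell look-alikes from the thing itself.
- vision.silhouettes(camera, label): "mask" (480x640 bool, what is visible of it) and "rect" ([left, top, width, height] in pixels, round what is visible of it).
The state is a dict: "time": time; "joints": joint angles; "joint_velocities": joint speeds; "joint_efforts": joint torques, N m; "tool_pos": TCP position; "tool_rot": TCP orientation; "force": force on the tool from outside, world axes, zero at the start; "moment": the same for the moment, N m; "grip_width": opening from 0.0 (shut) to 1.0 (fully open).
Only numpy, scipy, OpenCV 4.12 (cv2) and the standard library are available. Lean on these libraries where they do the work, as an engineer would, in place of code of your own. Each camera call takes 0.05 s, during which the arm holds its last target.

## Working session

There is one attempt and no reset: what is moved stays moved. The work goes in short steps, Python scripts to look and compute and a shell command to move; the robot and the scene stay as the last step left them, time stands still between calls to the robot, and variables do not carry over. Pictures are saved under pics/ and viewed, and the job is handed in when it is done.

```bash
ls; mkdir -p pics
python3 - <<'E'
from station import status, vision
import cv2,json
s=status.state();print({k:(v if not hasattr(v,'tolist') else v.tolist()) for k,v in s.items()})
for n in ["scene","top","wrist"]:
    im=vision.camera(n);cv2.imwrite(f"pics/{n}0.png",im[:,:,::-1]);print(n,vision.camera_info(n))
E
```

```text
pics
{'time': 0.0, 'joints': [1.1983690168340482, 0.3328679038203558, -0.06470605665052649, 1.4609633132905337, 0.021600166508085855, 1.3499014587470122, -0.08850840607232201], 'joint_velocities': [0.0005628152618309156, 0.0004528255827533949, -0.0004518143018339946, -0.0005237406790478829, -9.013972154189623e-05, -0.0008485064464617859, 0.000363718581418591], 'joint_efforts': [0.002178985087084584, -62.32564687728882, 0.02609718474559486, -38.99037837982178, -0.06134154740720987, 0.03973255748860538, 0.0001510152651462704], 'tool_pos': [0.21407001061732422, -0.5867711527381464, 0.22174593621818559], 'tool_rot': [-3.092263854444232, -0.5464935409137506, 0.0004968618389933357], 'force': [0.8779473521225682, -0.7039288877400803, 0.10069556695926374], 'moment': [-0.002874210455035129, 0.01573053266566163, -0.05470837233389349], 'grip_width': 1.0019200858055173}
scene {'fx': 542.7584033881735, 'fy': 542.7584033881735, 'cx': 316.48671423948315, 'cy': 240.16377100396997, 'R': array([[-0.04286497,  0.99886323, -0.02085263],
       [ 0.68993224,  0.01449876, -0.72372874],
       [-0.72260369, -0.04540951, -0.68976944]]), 't': array([ 0.10984084, -0.3349082 ,  1.52068421])}
top {'fx': 478.7452637530524, 'fy': 478.7452637530524, 'cx': 324.1146673703998, 'cy': 243.42373418516172, 'R': array([[ 0.02127326, -0.99878538,  0.04444338],
       [-0.99805081, -0.02382422, -0.05767999],
       [ 0.05866876, -0.04312971, -0.99734538]]), 't': array([-0.10293662,  0.56411558,  0.91116535])}
wrist {'fx': 371.64829954431775, 'fy': 371.64829954431775, 'cx': 321.9471118097724, 'cy': 240.9587491990565, 'R': array([[ 3.42461730e-01, -9.39531690e-01, -4.07252204e-04],
       [-9.02554121e-01, -3.29103660e-01,  2.77645168e-01],
       [-2.60990462e-01, -9.47152775e-02, -9.60683608e-01]]), 't': array([-0.62422171, -0.033906  ,  0.39012345])}
```

View pics/scene0.png

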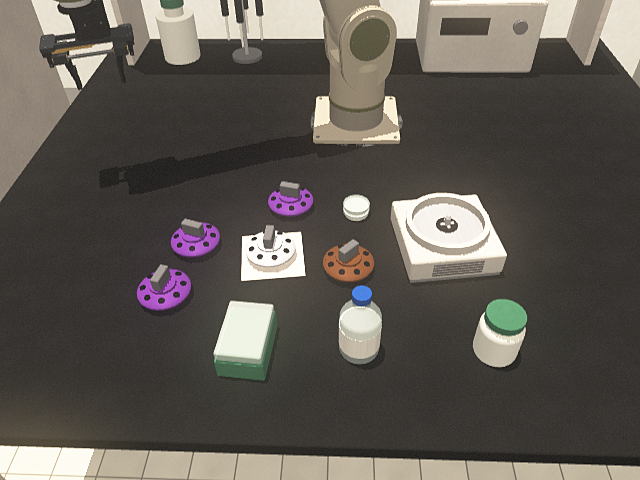

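View pics/top0.png

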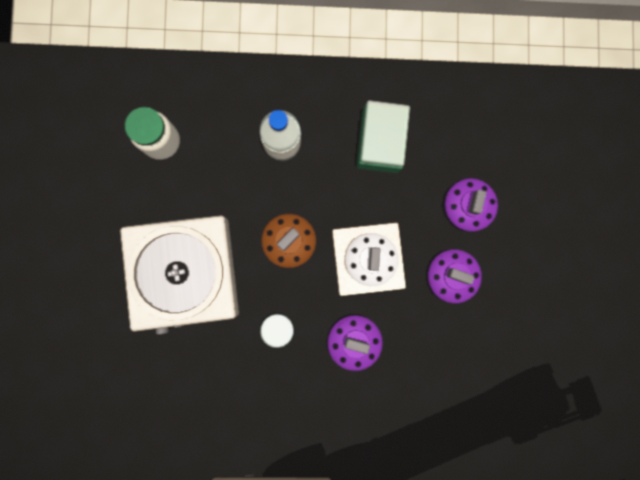

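View pics/wrist0.png

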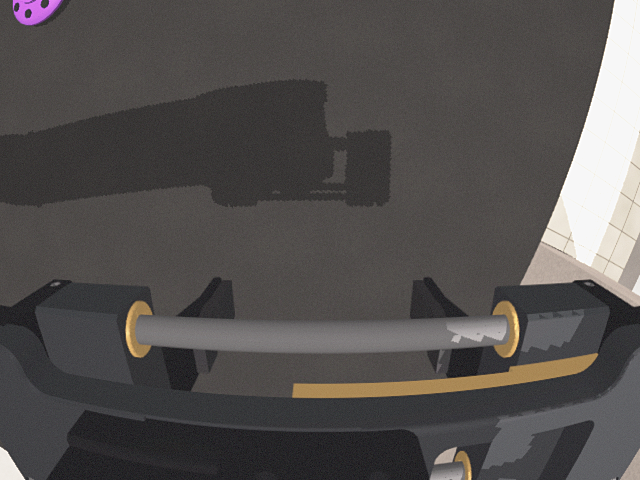

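```bash
cat > h.py <<'E'
import numpy as np, cv2
from station import status, vision
def ray(info,u,v,fish=False):
    x=np.array([(u-info['cx'])/info['fx'],(v-info['cy'])/info['fy']])
    if fish:
        th=np.linalg.norm(x); d=np.r_[x/max(th,1e-9)*np.sin(th),np.cos(th)]
    else: d=np.r_[x,1.]
    R=np.array(info['R']);t=np.array(info['t'])
    return -R.T@t, R.T@d
def at(info,u,v,z,fish=False):
    c,d=ray(info,u,v,fish); return c+d*(z-c[2])/d[2]
def proj(info,X,fish=False):
    p=np.array(info['R'])@np.array(X)+np.array(info['t'])
    if fish:
        r=np.hypot(p[0],p[1]);th=np.arctan2(r,p[2]);q=p[:2]/max(r,1e-9)*th
    else: q=p[:2]/p[2]
    return np.array([info['cx']+info['fx']*q[0],info['cy']+info['fy']*q[1]])
E
python3 - <<'E'
from h import *
top=cv2.imread('pics/top0.png');sc=cv2.imread('pics/scene0.png')
a=cv2.resize(top[215:305,325:415],(400,400),interpolation=cv2.INTER_CUBIC)
b=cv2.resize(top[215:335,115:235],(400,400),interpolation=cv2.INTER_CUBIC)
cv2.imwrite('pics/crop0.png',np.hstack([a,b]))
a=cv2.resize(sc[215:285,235:310],(400,400),interpolation=cv2.INTER_CUBIC)
b=cv2.resize(sc[180:280,395:505],(400,400),interpolation=cv2.INTER_CUBIC)
cv2.imwrite('pics/crop1.png',np.hstack([a,b]))
E
```

```text
(no output)
```

View pics/crop0.png

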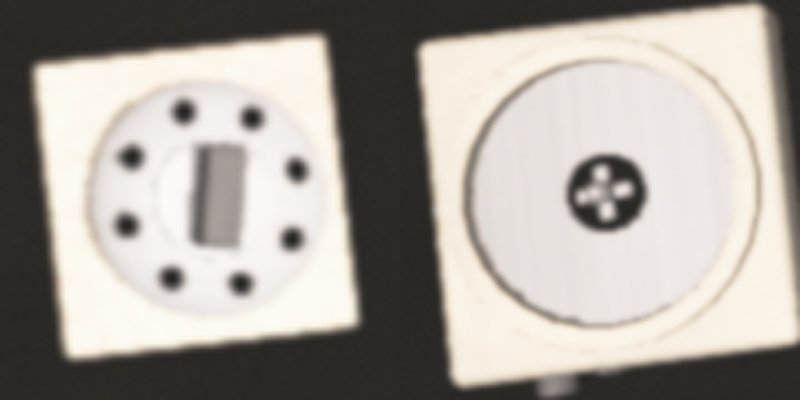

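View pics/crop1.png

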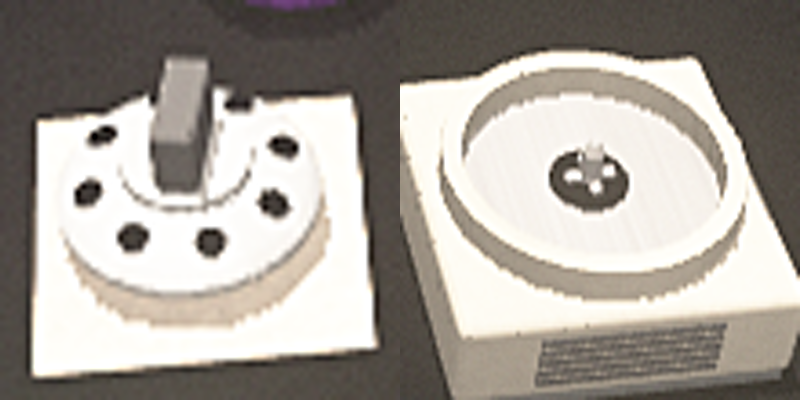

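The metal rotor is the white/silver one on the white pad, at top (372,259) and scene (270,250). The brown one (289,241) and the purple ones (471,205), (455,276) and (355,343) are decoys. The crop confirms a silver disc with a grey bar on the pad. The lugs show as a cross at top (177,272).

Run:
```python
from h import *
top=vision.camera_info('top');sc=vision.camera_info('scene')
s=90/400
pk=[(184,112),(253,118),(297,170),(291,238),(240,283),(172,278),(127,225),(132,157)]
P=np.array([at(top,325+x*s-.4,215+y*s-.4,0.036)[:2] for x,y in pk]); c=P.mean(0);print('rotor top',c, np.linalg.norm(P-c,axis=1).round(4))
a=np.degrees(np.arctan2(*(P-c).T[::-1]));print(a.round(1), 'mod45', (a%45).round(1))
B=[(212,146),(245,147),(240,248),(205,245)]
Q=np.array([at(top,325+x*s-.4,215+y*s-.4,0.068)[:2] for x,y in B]);print('bar',Q.mean(0),'ang',[np.degrees(np.arctan2(*(q)[::-1])) for q in (Q[0]-Q[3],Q[1]-Q[2])],np.linalg.norm(Q[0]-Q[3]),np.linalg.norm(Q[0]-Q[1]))
# scene pockets
sx,sy=75/400,70/400
pk=[(103,136),(88,192),(132,238),(211,242),(274,204),(284,147)]
P=np.array([at(sc,235+x*sx-.4,215+y*sy-.4,0.036)[:2] for x,y in pk])
A=np.c_[2*P,np.ones(len(P))];x=np.linalg.lstsq(A,(P**2).sum(1),rcond=None)[0];c=x[:2];print('rotor scene',c,np.sqrt(x[2]+c@c))
a=np.degrees(np.arctan2(*(P-c).T[::-1]));print((a%45).round(1))
# lugs
s=120/400
L=[(600,172),(622,188),(607,212),(585,197)]
L=np.array([at(top,115+(x-400)*s-.4,215+y*s-.4,0.068)[:2] for x,y in L]);print('lugs',L.mean(0),[np.degrees(np.arctan2(*(q)[::-1])) for q in (L[0]-L[2],L[1]-L[3])])
sx,sy=110/400,100/400
L=[(574,176),(610,171),(596,187)]
L=np.array([at(sc,395+(x-400)*sx-.4,180+y*sy-.4,0.068)[:2] for x,y in L]);m=(L[0]+L[1])/2;print('lugs sc',m,np.degrees(np.arctan2(*(L[0]-L[1])[::-1])))
# collar ellipse
for n,roi,info in(('top',(155,255,200,292),top),('scene',(430,210,470,240),sc)):
    im=cv2.imread(f'pics/{n}0.png',0);x0,y0,x1,y1=roi
    m=(im[y0:y1,x0:x1]<110).astype(np.uint8);m=cv2.morphologyEx(m,cv2.MORPH_CLOSE,np.ones((7,7)))
    k,l,st,ce=cv2.connectedComponentsWithStats(m);i=1+st[1:,4].argmax();u,v=ce[i];print(n,st[i],at(info,u+x0,v+y0,0.065))
```

```text
rotor top [ 0.53759086 -0.18221738] [0.0387 0.0387 0.0387 0.0382 0.0385 0.0387 0.0386 0.0386]
[  19.2  -26.4  -70.9 -115.8 -160.9  154.4  109.1   64.5] mod45 [19.2 18.6 19.1 19.2 19.1 19.4 19.1 19.5]
bar [ 0.53725812 -0.18316239] ang [np.float64(-3.173910583274507), np.float64(-2.0133401431465625)] 0.04117777717824875 0.013793521554042232
rotor scene [ 0.53938154 -0.18235719] 0.038645766953818994
[18.9 18.3 18.9 19.7 19.5 19.1]
lugs [0.50476622 0.17935511] [np.float64(12.021285441126702), np.float64(-74.91300093198922)]
lugs sc [0.50237096 0.17927748] -78.38141579273561
top [ 11   7  22  22 400] [0.50452491 0.17866866 0.065     ]
scene [  6   8  22  14 199] [0.50661616 0.17709115 0.065     ]
```

```bash
cat >> h.py <<'E'
from scipy.spatial.transform import Rotation as Rn
def plan(xyz,jaw_deg):
    """shift in tool axes (mm) and turn (deg) to TCP xyz with tool y axis along jaw_deg (mod 180) in world"""
    s=status.state();R=Rn.from_rotvec(s['tool_rot']).as_matrix();p=np.array(s['tool_pos'])
    d=R.T@(np.array(xyz)-p)*1000
    cur=np.degrees(np.arctan2(R[1,1],R[0,1]))
    dy=-(jaw_deg-cur); dy=(dy+90)%180-90
    print('t',round(s['time'],2),'pos',p.round(4),'jaw',round(cur,2),'tiltz',R[:,2].round(4),'q7',round(s['joints'][6],3),'F',np.round(s['force'],2),'w',round(s['grip_width'],3))
    print('shift',d.round(1),'yaw',round(dy,2))
E
python3 -c "
from h import *
plan([0.5385,-0.1823,0.20],86.7)"
```

```text
t 0.15 pos [ 0.2141 -0.5869  0.222 ] jaw -69.95 tiltz [-4.e-04  1.e-03 -1.e+00] q7 -0.088 F [-0.82 -0.05 -0.26] w 0.997
shift [ 443.4 -268.8   22.2] yaw 23.35
```

```bash
python3 -m inch '[[[45,-27,2],3,100],[[90,-54,5],6,100],[[135,-81,7],9,100],[[180,-108,10],12,100],[[225,-135,12],15,100],[[270,-162,14],18,100],[[315,-190,17],21,100],[[360,-217,19],23.3,100]]'; python3 -c "
from h import *
plan([0.5385,-0.1823,0.20],86.7)"
```

```text
time: 0.95
tool_pos: [0.4656, -0.2742, 0.2039]
tool_rot: [-3.139, 0.093, 0.001]
force: [0.2, -0.6, -0.4]
grip_width: 0.999
t 0.95 pos [ 0.4656 -0.2742  0.2039] jaw -93.39 tiltz [-5.e-04  8.e-04 -1.e+00] q7 -1.224 F [ 0.17 -0.59 -0.39] w 0.999
shift [ 67.4 -96.    3.9] yaw -0.09
```

```bash
python3 -m inch '[[[30,-43,2],0,100],[[52,-75,3],0,100],[[67,-96,4],0,100],[[67.4,-96,4],0,100],[[67.4,-96,4],0,100]]'; python3 -c "
from h import *
plan([0.5385,-0.1823,0.045],86.7)
i=vision.camera_info('wrist')
im=vision.camera('wrist');cv2.imwrite('pics/w1.png',im[:,:,::-1])
np.save('w1.npy',i,allow_pickle=True)
for z in(.068,.04): print(proj(i,[.5385,-.1823,z],True))
"
```

```text
time: 1.45
tool_pos: [0.5383, -0.1822, 0.1996]
tool_rot: [-3.139, 0.091, 0.002]
force: [1.0, -0.3, -0.4]
grip_width: 1.001
t 1.45 pos [ 0.5383 -0.1822  0.1996] jaw -93.34 tiltz [-1.3e-03  9.0e-04 -1.0e+00] q7 -1.454 F [ 0.99 -0.3  -0.4 ] w 1.001
shift [  0.4   0.2 154.6] yaw -0.04
[322.23305859 229.60235155]
[322.19740992 221.75283615]
```

View pics/w1.png

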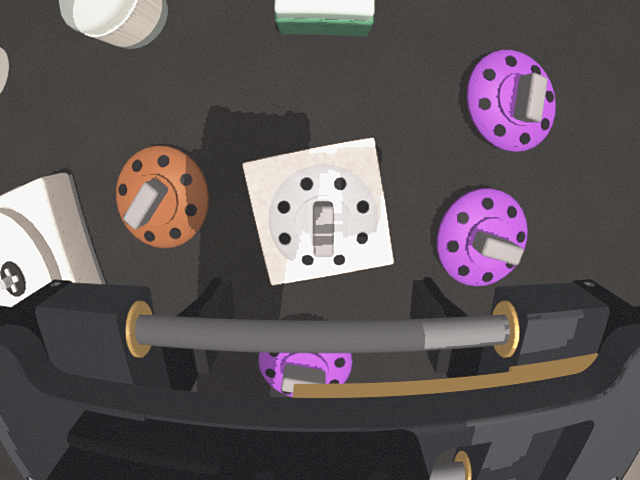

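The wrist view shows the bar at (323,228), against a prediction of (322,230), and lined up with the tool. Descending now.

```bash
python3 -m inch '[[[0.3,0.2,40],0,70],[[0.3,0.2,80],0,60],[[0.3,0.2,115],0,60],[[0.3,0.2,135],0,60],[[0.3,0.2,148],0,60],[[0.3,0.2,154],0,60],[[0.3,0.2,154.5],0,60]]'; python3 -c "
from h import *
plan([0.5385,-0.1823,0.045],86.7)"
```

```text
time: 2.2
tool_pos: [0.5378, -0.1841, 0.0452]
tool_rot: [-3.14, 0.096, 0.002]
force: [-0.5, -0.1, -0.2]
grip_width: 0.602
t 2.2 pos [ 0.5378 -0.1841  0.0452] jaw -93.5 tiltz [-1.4e-03  3.0e-04 -1.0e+00] q7 -1.506 F [-0.54 -0.14 -0.17] w 0.602
shift [ 0.6 -1.8  0.2] yaw -0.2
```

```bash
python3 -m inch '[[[0.6,-1.2,0],0,40],[[0.6,-1.2,0],0,20],[[0.6,-1.2,0],0,10],[[0.6,-1.2,0],0,0],[[0.6,-1.2,0],0,0],[[0.6,-1.2,0],0,0],[[0.6,-1.2,0],0,0]]' 35; python3 -c "
from h import *
plan([0.5385,-0.1823,0.045],86.7)"
```

```text
time: 2.9
tool_pos: [0.5386, -0.183, 0.0454]
tool_rot: [-3.14, 0.096, 0.002]
force: [-0.9, 0.5, 2.9]
grip_width: 0.212
t 2.9 pos [ 0.5386 -0.183   0.0454] jaw -93.5 tiltz [-1.2e-03  2.0e-04 -1.0e+00] q7 -1.508 F [-0.93  0.49  2.91] w 0.212
shift [-0.1 -0.7  0.4] yaw -0.2
```

```bash
python3 -m inch '[[[0,0,-10],0,0],[[0,0,-30],0,0],[[0,0,-60],0,0],[[0,0,-90],0,0],[[0,0,-110],0,0],[[0,0,-120],0,0],[[0,0,-120],0,0]]'; python3 -c "
from h import *
plan([0.5055,0.1780,0.166],103.5)
im=vision.camera('scene');cv2.imwrite('pics/s2.png',im[:,:,::-1])
im=vision.camera('wrist');cv2.imwrite('pics/w2.png',im[:,:,::-1])"
```

```text
time: 3.6
tool_pos: [0.5392, -0.1831, 0.1666]
tool_rot: [3.14, -0.096, 0.001]
force: [-0.8, -1.0, -2.6]
grip_width: 0.204
t 3.6 pos [ 0.5392 -0.1831  0.1666] jaw -93.5 tiltz [ 6.e-04 -5.e-04 -1.e+00] q7 -1.465 F [-0.81 -0.97 -2.63] w 0.204
shift [ -55.7 -358.4    0.4] yaw -17.0
```

View pics/s2.png

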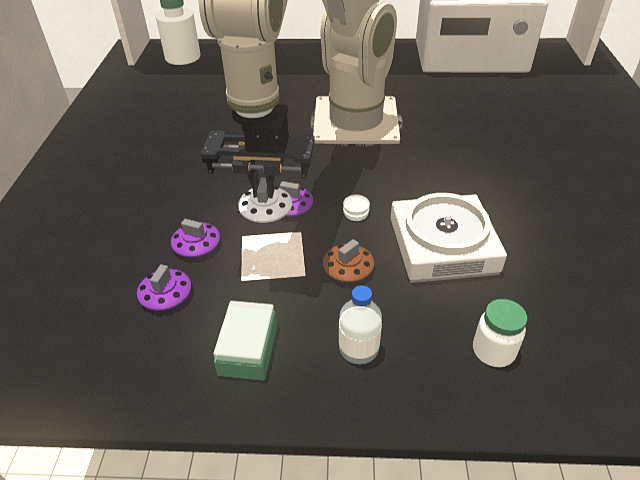

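View pics/w2.png

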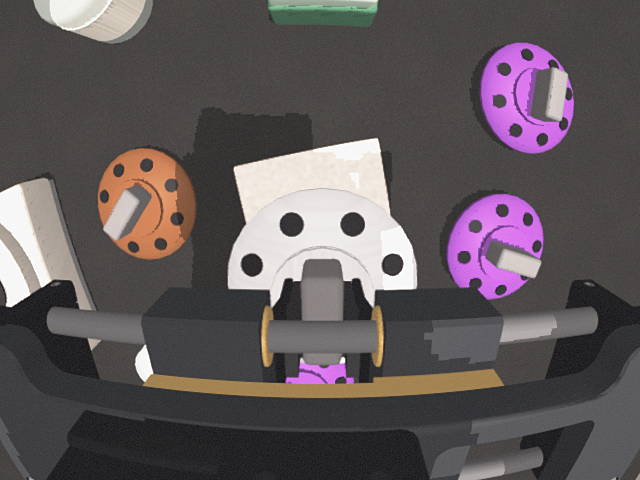

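Run:
```python
from h import *
i=vision.camera_info('wrist');s=status.state();p=np.array(s['tool_pos']);R=Rn.from_rotvec(s['tool_rot']).as_matrix()
z=p[2]-.0414+.032
P=np.array([at(i,u,v,z,True)[:2] for u,v in[(291,224),(353,224),(252,265),(393,265)]])
f=lambda c:np.linalg.norm(P-c,axis=1)-.0386
from scipy.optimize import least_squares
r=least_squares(f,p[:2]);c=r.x;print(c,r.fun, 'tool', R.T@(np.r_[c,z]-p)*1000)
a=np.degrees(np.arctan2(*(P-c).T[::-1]));print((a%45)-22.5)
plan([0.41,0.178,0.167],103.5)
```

```text
[ 0.53655493 -0.18281945] [ 0.00030592  0.00013747 -0.00055246 -0.00048024] tool [-1.55013491  0.01382992  9.40423128]
[-3.43473451 -3.00775176 -4.44276672 -2.67232745]
t 3.7 pos [ 0.5381 -0.1829  0.1644] jaw -93.5 tiltz [-2.7e-03  5.0e-04 -1.0e+00] q7 -1.465 F [-0.68 -0.03 -3.67] w 0.206
shift [-149.9 -352.4   -2.1] yaw -17.0
```

```bash
python3 -m inch '[[[-10,-25,-3],-1,0],[[-30,-70,-3],-3,0],[[-48,-115,-3],-5,0],[[-68,-160,-3],-8,0],[[-88,-205,-3],-11,0],[[-106,-250,-3],-13,0],[[-125,-295,-3],-15,0],[[-142,-333,-3],-17,0]]';python3 -m inch '[[[-7,-14,0],0,0],[[-8,-20,0],0,0],[[-8,-20,0],0,0],[[-8,-20,0],0,0]]'
python3 - <<'E'
from h import *
plan([0.5055,0.178,0.166],103.5)
i=vision.camera_info('wrist')
im=vision.camera('wrist');cv2.imwrite('pics/w3.png',im[:,:,::-1])
np.save('w3.npy',i,allow_pickle=True)
im=vision.camera('top');cv2.imwrite('pics/t3.png',im[:,:,::-1])
E
```

```text
time: 4.5
tool_pos: [0.4148, 0.1602, 0.1668]
tool_rot: [-3.119, -0.373, 0.006]
force: [0.9, 0.4, -2.6]
grip_width: 0.204
time: 4.9
tool_pos: [0.4029, 0.1763, 0.1665]
tool_rot: [-3.119, -0.37, 0.007]
force: [-0.9, 0.0, -3.6]
grip_width: 0.206
t 4.9 pos [0.4029 0.1763 0.1665] jaw -76.47 tiltz [-4.8e-03 -1.0e-04 -1.0e+00] q7 -1.839 F [-0.9   0.03 -3.58] w 0.206
shift [100.2  22.3  -0. ] yaw 0.03
```

View pics/w3.png

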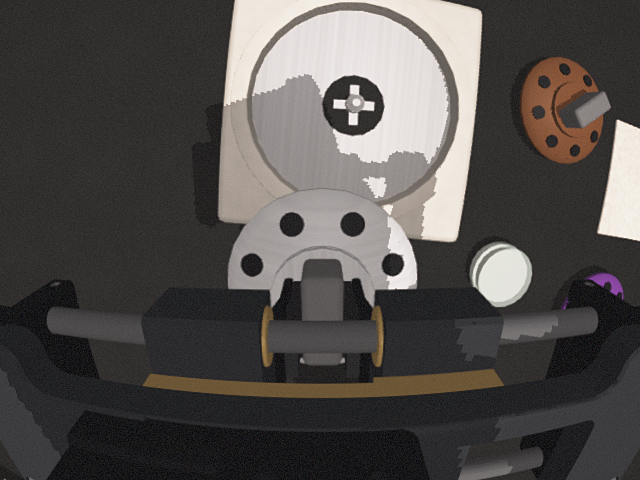

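Run:
```python
from h import *
im=cv2.imread('pics/w3.png')
cv2.imwrite('pics/w3c.png',cv2.resize(im[65:145,313:393],(640,640)[:2],interpolation=cv2.INTER_CUBIC)[:600])
i=np.load('w3.npy',allow_pickle=True).item()
g=cv2.cvtColor(im,cv2.COLOR_BGR2GRAY)[65:145,313:393]
m=(g<90).astype(np.uint8);k,l,st,ce=cv2.connectedComponentsWithStats(m);j=1+st[1:,4].argmax()
h=cv2.convexHull(np.argwhere(l==j)[:,::-1].astype(np.int32)).reshape(-1,2)
P=np.array([at(i,x+313,y+65,.065,True)[:2] for x,y in h])
x=np.linalg.lstsq(np.c_[2*P,np.ones(len(P))],(P**2).sum(1),rcond=None)[0];print('collar',x[:2],2*np.sqrt(x[2]+x[:2]@x[:2]))
# chamber inner floor/rim later
```

```text
collar [0.50268933 0.17851532] 0.04260138564234991
```

View pics/w3c.png

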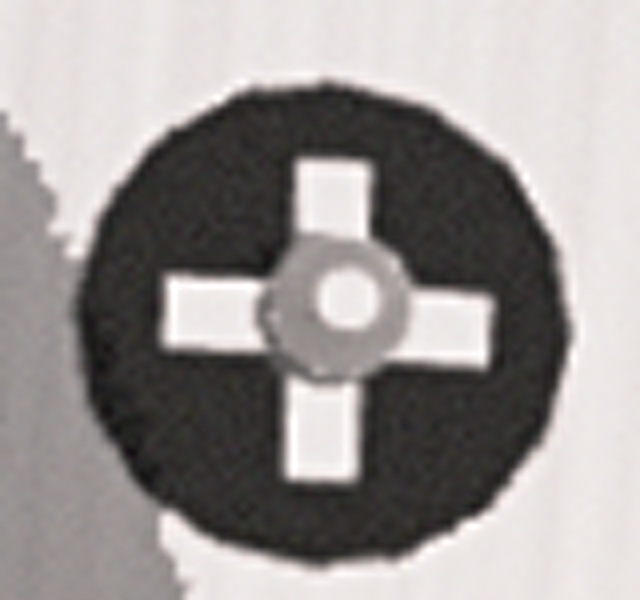

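Run:
```python
from h import *
i=np.load('w3.npy',allow_pickle=True).item()
f=lambda x,y,z:at(i,x/8-.44+313,y/8-.44+65,z,True)[:2]
L,Rr,T,B=[f(*q,.068) for q in((163,313),(492,331),(334,158),(321,483))]
print('len',np.linalg.norm(L-Rr),np.linalg.norm(T-B),'c',(L+Rr)/2,(T+B)/2)
for q in(L-Rr,T-B): print(np.degrees(np.arctan2(q[1],q[0])))
print('tip',f(349,298,.088))
# rotor yaw in this image
s=status.state();p=np.array(s['tool_pos']);R=Rn.from_rotvec(s['tool_rot']).as_matrix()
z=p[2]-.0414+.032
P=np.array([at(i,u,v,z,True)[:2] for u,v in[(291,224),(353,224),(252,265),(393,265)]])
from scipy.optimize import least_squares
r=least_squares(lambda c:np.linalg.norm(P-c,axis=1)-.0386,p[:2]);c=r.x;print('rotor',c,'p',p,R.T@(np.r_[c,z]-p)*1000)
a=np.degrees(np.arctan2(*(P-c).T[::-1]));print((a%45)-22.5)
plan([0.504,0.1785,0.166],102)
```

```text
len 0.028479213297950716 0.028755726238030486 c [0.50270885 0.17822563] [0.50279891 0.17829451]
101.49508773947386
11.468548604108054
tip [0.50296685 0.17831042]
rotor [0.40135707 0.17600182] p [0.40293812 0.17633875 0.16663146] [-1.57405559 -0.02981946  9.40716174]
[13.5531471  14.05884069 12.53600047 14.43945073]
t 5.0 pos [0.4029 0.1763 0.1666] jaw -76.49 tiltz [-4.6e-03  2.0e-04 -1.0e+00] q7 -1.839 F [-0.02  0.03 -2.96] w 0.21
shift [98.8 21.5  0.2] yaw 1.51
```

```bash
python3 -m inch '[[[15,3,0],0,0],[[40,9,0],1,0],[[65,14,0],2,0],[[85,18.5,0],2,0],[[95,20.7,0],2,0],[[99,21.6,0],2,0],[[99.2,21.6,0],2,0],[[99.2,21.6,0],2,0]]'
python3 - <<'E'
from h import *
plan([0.5045,0.1783,0.135],101.5)
im=vision.camera('scene');cv2.imwrite('pics/s4.png',im[:,:,::-1])
cv2.imwrite('pics/s4c.png',cv2.resize(im[130:290,380:520,::-1],(560,640)[:2],interpolation=cv2.INTER_CUBIC)[:600])
E
```

```text
time: 5.8
tool_pos: [0.5037, 0.1786, 0.1662]
tool_rot: [-3.125, -0.316, 0.008]
force: [0.3, 0.4, -2.8]
grip_width: 0.2
t 5.8 pos [0.5037 0.1786 0.1662] jaw -78.47 tiltz [-4.9e-03 -1.0e-04 -1.0e+00] q7 -1.921 F [ 0.32  0.43 -2.85] w 0.2
shift [ 0.9  0.5 31.2] yaw 0.03
```

View pics/s4c.png

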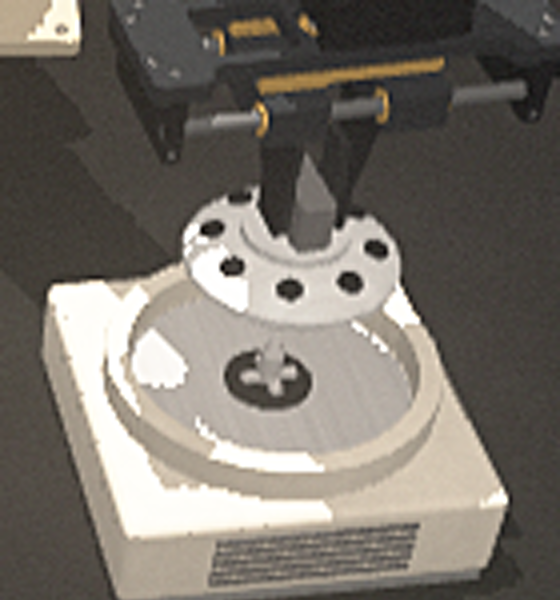

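The rotor is level and right above the spindle. Now a slow descent with force checks.

```bash
python3 -m inch '[[[0.8,0.4,10],0,0],[[0.8,0.4,22],0,0],[[0.8,0.4,32],0,0],[[0.8,0.4,36],0,0],[[0.8,0.4,39],0,0],[[0.8,0.4,41],0,0],[[0.8,0.4,43],0,0],[[0.8,0.4,43],0,0]]'; python3 -c "
from h import *
plan([0.5045,0.1783,0.111],101.5);print(status.state()['moment'])"
```

```text
time: 6.65
tool_pos: [0.5045, 0.1784, 0.1233]
tool_rot: [-3.125, -0.316, 0.007]
force: [-0.2, -0.3, -2.9]
grip_width: 0.202
t 6.65 pos [0.5045 0.1784 0.1233] jaw -78.46 tiltz [-4.5e-03 -2.0e-04 -1.0e+00] q7 -1.947 F [-0.23 -0.3  -2.86] w 0.202
shift [ 0.1  0.1 12.3] yaw 0.04
[ 0.01424209 -0.01181486 -0.01738985]
```

```bash
python3 -m inch '[[[0,0,3],0,0],[[0,0,6],0,0],[[0,0,9],0,0],[[0,0,11],0,0],[[0,0,12],0,0],[[0,0,12],0,0]]'; python3 -c "
from h import *
plan([0.5045,0.1783,0.107],101.5);print(status.state()['moment'])"
```

```text
time: 7.25
tool_pos: [0.5043, 0.1783, 0.1111]
tool_rot: [-3.125, -0.316, 0.008]
force: [0.1, 0.2, -2.7]
grip_width: 0.206
t 7.25 pos [0.5043 0.1783 0.1111] jaw -78.46 tiltz [-4.8e-03 -2.0e-04 -1.0e+00] q7 -1.955 F [ 0.14  0.24 -2.69] w 0.206
shift [0.2 0.1 4.1] yaw 0.04
[ 0.01849379 -0.03423781 -0.00398348]
```

```bash
python3 -m inch '[[[0.2,0.1,1],0,0],[[0.2,0.1,2],0,0],[[0.2,0.1,3],0,0],[[0.2,0.1,3.5],0,0],[[0.2,0.1,3.5],0,0]]'; python3 -c "
from h import *
plan([0.5045,0.1783,0.107],101.5);print(status.state()['moment'])"
```

```text
time: 7.75
tool_pos: [0.5045, 0.1783, 0.1075]
tool_rot: [-3.125, -0.316, 0.008]
force: [-0.5, 0.4, -2.7]
grip_width: 0.203
t 7.75 pos [0.5045 0.1783 0.1075] jaw -78.46 tiltz [-4.9e-03 -2.0e-04 -1.0e+00] q7 -1.957 F [-0.48  0.36 -2.73] w 0.203
shift [ 0.  -0.   0.5] yaw 0.04
[ 0.01268385 -0.01190028 -0.02993144]
```

```bash
python3 -m inch '[[[0,0,0.7],0,0],[[0,0,1.4],0,0],[[0,0,2],0,0],[[0,0,2],0,0]]'; python3 -m inch '[[[0,0,0.7],0,0],[[0,0,1.2],0,0],[[0,0,1.2],0,0]]'; python3 -c "
from h import *
plan([0.5045,0.1783,0.1014],101.5);print(status.state()['moment'])"
```

```text
time: 8.15
tool_pos: [0.5046, 0.1783, 0.106]
tool_rot: [-3.126, -0.316, 0.007]
force: [-2.3, -1.2, 6.0]
grip_width: 0.214
time: 8.45
tool_pos: [0.5046, 0.1783, 0.1049]
tool_rot: [-3.126, -0.316, 0.007]
force: [-2.0, -1.5, 5.0]
grip_width: 0.201
t 8.45 pos [0.5046 0.1783 0.1049] jaw -78.46 tiltz [-4.4e-03 -4.0e-04 -1.0e+00] q7 -1.96 F [-2.03 -1.53  5.02] w 0.201
shift [-0.1 -0.   3.5] yaw 0.04
[-0.33533869  0.69517321  0.00775457]
```

Contact came at about 0.106, which is collar height. It slides at about 8 N, so I keep pressing to the hard stop at about 0.1014.

```bash
python3 -m inch '[[[0,0,0.7],0,0],[[0,0,1.4],0,0],[[0,0,1.4],0,0]]'; python3 -m inch '[[[0,0,0.7],0,0],[[0,0,1.2],0,0],[[0,0,1.2],0,0]]';  python3 -m inch '[[[0,0,0.5],0,0],[[0,0,0.8],0,0],[[0,0,0.8],0,0]]'; python3 -c "
from h import *
plan([0.5045,0.1783,0.1014],101.5);print(status.state()['moment'])"
```

```text
time: 8.75
tool_pos: [0.5046, 0.1783, 0.1036]
tool_rot: [3.126, 0.316, -0.007]
force: [-2.3, -1.0, 4.0]
grip_width: 0.202
time: 9.05
tool_pos: [0.5046, 0.1784, 0.1024]
tool_rot: [-3.126, -0.316, 0.007]
force: [-2.1, -0.8, 3.8]
grip_width: 0.203
time: 9.35
tool_pos: [0.5046, 0.1783, 0.1015]
tool_rot: [-3.126, -0.316, 0.007]
force: [-2.8, -1.8, 3.9]
grip_width: 0.204
t 9.35 pos [0.5046 0.1783 0.1015] jaw -78.46 tiltz [-4.4e-03 -4.0e-04 -1.0e+00] q7 -1.962 F [-2.77 -1.79  3.85] w 0.204
shift [-0.1  0.   0.1] yaw 0.04
[-0.27319001  0.55652675 -0.02129641]
```

```bash
for k in 1; do python3 -m inch '[[[0,0,0.4],0,0],[[0,0,0.6],0,0],[[0,0,0.6],0,0]]'; done; python3 -c "
from h import *
plan([0.5045,0.1783,0.1014],101.5);print(status.state()['moment'])"
```

```text
time: 9.65
tool_pos: [0.5047, 0.1784, 0.1015]
tool_rot: [3.125, 0.316, -0.007]
force: [-4.4, -2.4, 10.3]
grip_width: 0.205
t 9.65 pos [0.5047 0.1784 0.1015] jaw -78.46 tiltz [-4.1e-03 -6.0e-04 -1.0e+00] q7 -1.962 F [-4.41 -2.45 10.31] w 0.205
shift [-0.2  0.   0.1] yaw 0.04
[-0.49675569  1.15522923 -0.02649366]
```

```bash
python3 -m inch '[[[-0.2,0,0.7],0,0],[[-0.2,0,1.0],0,0],[[-0.2,0,1.0],0,0]]'; python3 -c "
from h import *
plan([0.5045,0.1783,0.1014],101.5);print(status.state()['moment'])
for n in('scene','top'):
  im=vision.camera(n);cv2.imwrite(f'pics/{n}5.png',im[:,:,::-1])
"; python3 -c "
import cv2
a=cv2.resize(cv2.imread('pics/scene5.png')[150:290,385:525],(560,560),interpolation=2);cv2.imwrite('pics/s5c.png',a)"
```

```text
time: 9.95
tool_pos: [0.5047, 0.1784, 0.1014]
tool_rot: [3.125, 0.316, -0.006]
force: [-5.8, -3.8, 15.2]
grip_width: 0.204
t 9.95 pos [0.5047 0.1784 0.1014] jaw -78.47 tiltz [-3.5e-03 -9.0e-04 -1.0e+00] q7 -1.963 F [-5.75 -3.78 15.24] w 0.204
shift [-0.2  0.   0. ] yaw 0.03
[-0.70010025  1.47923033  0.01083494]
```

View pics/s5c.png

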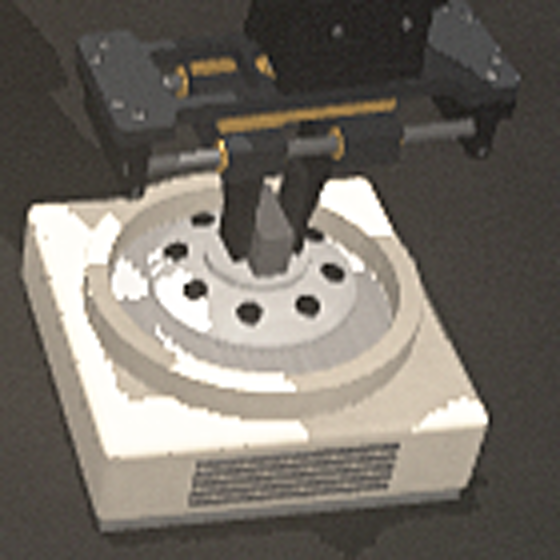

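It stops hard at 0.1014 and the force rises to about 18 N with no further travel. Next I relax, release and retreat.

```bash
python3 -m inch '[[[0,0,0],0,0],[[0,0,0],0,10],[[0,0,0],0,30],[[0,0,0],0,50],[[0,0,0],0,60],[[0,0,0],0,60]]'; python3 -m inch '[[[0,0,-5],0,60],[[0,0,-20],0,60],[[0,0,-45],0,60],[[0,0,-75],0,60],[[0,0,-100],0,60],[[0,0,-100],0,60]]';  python3 - <<'E'
from h import *
plan([0.5045-.1,0.1783,0.2],101.5)
i=vision.camera_info('wrist')
im=vision.camera('wrist');cv2.imwrite('pics/w6.png',im[:,:,::-1])
im=vision.camera('scene');cv2.imwrite('pics/s6.png',im[:,:,::-1])
E
```

```text
time: 10.65
tool_pos: [0.5047, 0.1784, 0.1013]
tool_rot: [3.125, 0.316, -0.006]
force: [0.5, 0.0, -0.3]
grip_width: 0.481
time: 11.25
tool_pos: [0.5068, 0.1796, 0.2061]
tool_rot: [-3.125, -0.316, -0.005]
force: [-0.4, 0.4, 0.5]
grip_width: 0.601
t 11.25 pos [0.5068 0.1796 0.2061] jaw -78.45 tiltz [ 2.9e-03  9.0e-04 -1.0e+00] q7 -1.903 F [-0.39  0.44  0.53] w 0.601
shift [-100.5  -19.2    5.8] yaw 0.05
```

View pics/w6.png

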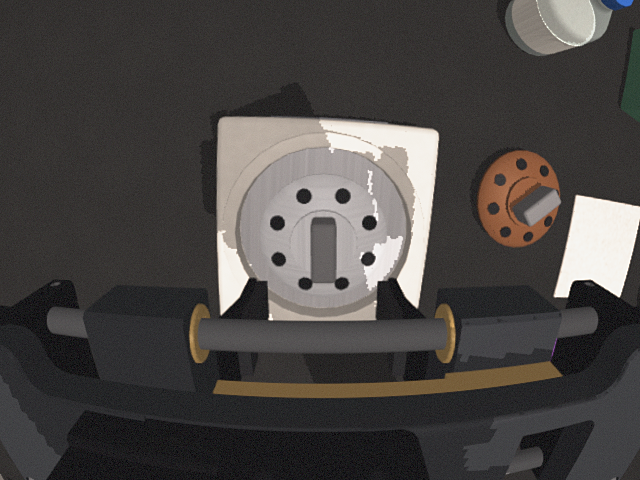

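View pics/s6.png

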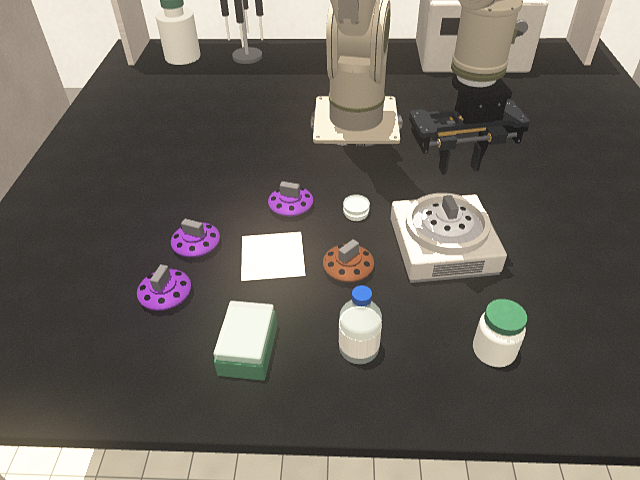

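Run:
```python
from h import *
from scipy.optimize import least_squares
i=vision.camera_info('wrist');sc=vision.camera_info('scene')
g=cv2.cvtColor(cv2.imread('pics/w6.png'),cv2.COLOR_BGR2GRAY)
uv=[]
for u,v in[(304,196),(343,196),(277,223),(369,222),(278,259),(368,259),(306,283),(342,283)]:
    p=g[v-9:v+10,u-9:u+10];m=(p<75).astype(np.uint8);k,l,st,ce=cv2.connectedComponentsWithStats(m);j=l[9,9];uv.append(ce[j]+[u-9,v-9])
uv=np.array(uv)
def f(q,z=None):
    c=np.array([q[0],q[1],.092 if len(q)<4 else q[3]]);a=q[2]+np.radians(22.5+45*np.arange(8))
    X=c+.0386*np.c_[np.cos(a),np.sin(a),0*a]
    P=np.array([proj(i,x,True) for x in X]);d=np.linalg.norm(P[:,None]-uv[None],axis=2);return d.min(1)
a0=np.radians(11.5)
r=least_squares(f,[.5035,.1785,a0,.092],x_scale=[.01,.01,.1,.01]);print(r.x,np.degrees(r.x[2]),r.fun.round(2))
# scene: bar top centre prediction
for z in(.124,.127,.132): print(z,proj(sc,[.5045,.178,z]))
a=cv2.resize(cv2.imread('pics/s6.png')[180:260,400:500],(750,600),interpolation=2);cv2.imwrite('pics/s6c.png',a)
```

```text
[0.50037451 0.17699638 0.20384635 0.08531602] 11.67953569873822 [0.14 0.12 0.04 0.23 0.19 0.19 0.11 0.07]
0.124 [451.05163552 202.36335517]
0.127 [451.28220102 201.1783358 ]
0.132 [451.66848298 199.19299267]
```

View pics/s6c.png

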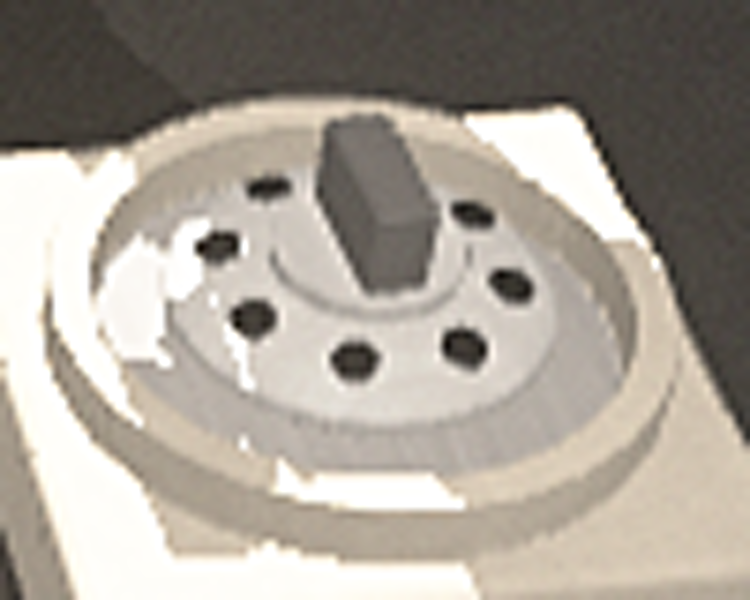

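```bash
python3 -m inch '[[[0,0,-20],0,60],[[0,0,-20],0,60],[[0,0,-20],0,60],[[0,0,-20],0,60]]'; python3 -c "
from station import ctrl
print(ctrl.close_job())"
```

```text
time: 11.75
tool_pos: [0.505, 0.1784, 0.2214]
tool_rot: [3.125, 0.316, -0.005]
force: [-0.3, 0.7, -0.5]
grip_width: 0.6
the job is handed in; nothing more can be done
None
```

The metal rotor is on the spindle and released, and I handed the job in at 11.75 s. I gripped it by its bar, lifted it off the pad and turned it to the lug angle I measured in the wrist camera (about 11.5°). It went down without catching on the lugs, so I did not need to turn it under pressure. I then pushed the collar down, at about 7–9 N.

**Last checks:**
- **Home:** the rotor stopped hard at a tool height of 0.1014 m, where I expected full seating. The force rose to about 18 N there with no further movement, against the 50 N limit.
- **Level:** the scene view puts the top of the grip bar at about 0.124 m, which is its fully seated height. The rotor looks level.
- **Released:** the gripper is open, 120 mm above the rotor, and reads no contact force.
- **Bystanders:** the bottle, jar, tip box and dishes appear unmoved in the scene pictures, compared by eye.

**One check disagreed:** a fit to the wrist picture taken while the arm was still settling put the disc top at 0.085 m instead of 0.092 m. It also placed the rotor about 4 mm off the expected spot. I put this down to the camera moving, and did not repeat it once the arm was still.

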